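Test and reset the bench's residual-current device

TASK

Do the routine safety test on this assembly bench's residual-current device: press its yellow test button so that the blue lever trips and drops, then lift the lever all the way back up until it latches on, with the button released. Leave the black-handled breaker beside it switched on, and do not disturb the bin or the driver stand.

Things in the scene. Friction and masses are not known exactly. Their poses are not given: they have to be found in the camera images.
- console: bench power console, a fixed blue-grey wedge-shaped box 200 deep (x) x 260 wide (y). Its face slopes up away from the robot at 20 degrees, from 60 mm high at the front to 133 mm at the back. Origin: centre of its underside; x points to its high back, y left, z up. Three socket outlets (3 mm proud) on the upper half of the face; a row of two 72 mm wide devices, 18 mm apart, on the lower half
- rcd: residual-current device: fixed white block 72 wide (y) x 45, its top 6 mm above the sloping face and parallel to it; in the left or right place. Origin: its centre, in the plane of the sloping face; axes as the console's (z vertical, not square to the face). Yellow button: 20 mm left (+y), 4 mm down-slope of its centre. Blue lever: 14 mm right (-y), pivot line along y through the origin
- rcd_test_top (a point): centre of the top of the yellow square test button, 12 x 12 mm, 6 mm proud of the device's white top (12 mm above the sloping face). Its axes: x up the slope, y left, z out of the sloping face at right angles (20 degrees off vertical, towards the robot)
- rcd_test (a joint): how far the test button is pressed in, straight into the face, m: 0 out, 0.005 fully in. It springs back. It trips the lever at about 3.2 mm; this takes about 3 to 4 N, and it reaches its stop at about 4 N
- rcd_lever_tip (a point): middle of the end of the blue lever, a paddle 20 wide (y) x 9 thick; the end is 26 mm from the pivot, which is 6 mm below the white top. On, it leans 0.62 rad up-slope from square to the face, its end 15 mm above the white top and 15 mm up-slope of the pivot; when dropped, 17 mm above it and 11 mm down-slope. The point and its axes move with the lever; on, the axes are those of rcd_test_top
- rcd_lever (a joint): angle of the blue lever, rad: 0 latched up (on), growing as it falls; 1.07 dropped. A 0.06 N m spring pulls it down: let go before it latches, it falls back. It is of smooth plastic and is best lifted along its arc. It latches when pushed past 0 towards its stop at -0.10 (5 to 10 N near its root), then settles at about 0. Once latched, only the test button drops it
- mcb: three-pole breaker with a lamp beside it: three grey modules and a white one with a green lamp, together 72 wide (y) x 45, 6 mm proud of the sloping face, in the row's other place. Fixed. Origin and axes as for rcd
- mcb_handle (a joint): angle of the breaker's black handle (three paddles tied by a bar, 48 wide, 26 mm from pivot to end, its middle 9 mm right (-y) of mcb's centre), rad: 0 up (on), growing downwards to 1.07 (off). It stays where it is pushed, about 5 N at its end
- parts_bin: loose yellow open bin with metal brackets, 150 (x) x 100 (y) x 55 high, beside the console. Origin: centre of its underside
- driver_stand: loose aluminium stand 90 x 90 mm with an upright black and red screwdriver, 175 mm high in all, beside the console. Origin: centre of its underside

How it is judged:
By the outcome, as a careful person would: the job done as asked, in the order asked, and still so for the second after the job is handed in, with the robot touching nothing.
It also fails if it takes over 34 s, if anything falls off the work surface, if the arm or the gripper's body presses on something with over 40 N, if the wrist force passes 120 N, or if a joint passes its speed limit or range.

ROBOT

A 6-joint arm with a two-finger parallel gripper is mounted at the origin on the work surface. World frame = base frame: x ahead of the robot, y to its left, z up, the work surface at z = 0. Lengths are in mm, angles in rad, forces in N, time in s.
With the tool pointing down it reaches from about 300 to 750 mm from the base axis. Payload 8.5 kg.
Tool frame: the origin (TCP) lies at the centre of the arm's flange, where the gripper is bolted on; the fingertips stand 173 mm ahead of it and the grasp point (between the pads) lies env.hold_point_z ahead of it (env.hold_point_z is the distance from the TCP to the grasp point, in mm); z points along the fingers, y is the line along which they close (so a half turn about z gives the same grasp; the last joint's range is limited). The gripper opens to 85 mm and grips with 20 to 120 N. Pads are 22 mm wide; open, the fingers measure 114 mm over their backs; the gripper's body (76 mm by 85 mm) begins 54 mm behind the grasp point. The pads swing forward as they close: fully open they stand 13 mm farther back than shut.
Start: joints at [-1.506, 0.381, 1.297, -0, 1.464, -0.215], TCP at [151.885, -528.595, 404.722] pointing down, gripper open.
Joint ranges: [-3.11, 3.11], [-0.89, 2.33], [0.22, 2.48], [-1.42, 4.56], [0.17, 2.85], [-2.88, 2.88]. Speed limits (rad/s): [2.39, 2.39, 3.14, 3.14, 3.14, 3.14].

INTERFACE

Orientations are given as a 3x3 rotation matrix whose columns are the frame's x, y, z axes.
In Python, from cell import env gives the robot as it stands. The module is installed in compiled form; this text tells all that it offers. Calls block until the motion is done:
- env.goto(position, orientation): joint-space move of the TCP to a pose.
- env.servo_line(position, ori=None, v=150): straight line of the TCP; ori=None keeps the orientation; v is the mean speed in mm/s.
- env.movej(angles): joint-space move.
- env.set_gripper(opening): finger opening in mm; the grip force is fixed at half the most; returns when the fingers have stopped.
- env.hold(seconds).
- env.inverse_kinematics(position, orientation): joint angles nearest the present ones, or None.
- env.observe(): the state.
- env.camera(name): name is "side" or "top" or "wrist"; returns a dict with "color" (400x640x3 uint8, blue, green, red), "range_z" (400x640 float32, mm along the optical axis (not along the pixel's ray), 0 where there is no reading), "fx", "fy", "cx", "cy" (pixels), "rvec" (rotation vector, rad) and "tvec" (3), from world to camera coordinates, as OpenCV has them. Camera axes: x right, y down, z forward; pixel columns grow to the right and rows downward; lengths in mm; the calibration is good to about 2 mm. A picture is of the moment at which its call begins.
A pose or a line that the arm cannot do raises env.MotionError and nothing moves.
- env.job_done(): hands the job in; it is judged then, once.
Trained networks look in the newest picture that a camera, given by its name, has taken for a name from the list of things; names that differ only in an ending like _2 or _b are one class to them, and where a whole thing is asked for, a point or a joint stands for the part that bears it (a point fixed in the world has none). Each returns a list of dicts, best first, with "p" (0 to 1); they miss things now and then, are a little off and sometimes report something else, mostly with a low value. They report only what shows in the picture. A call takes as long as a camera call.
- env.look_for(camera, label): "box" ([centre column, centre row, width, height] in pixels, round what is visible of it).
The state is a dict: "clock": time; "qpos": joint angles; "dq": joint speeds; "joint_efforts": joint torques, N m; "position": TCP position; "tcp_rot": TCP orientation; "ft_force": force on the tool from outside, world axes, zero at the start; "ft_torque": the same for the moment, N m; "grip_width": finger opening in mm; "grip_force": force on a finger pad.
Only numpy, scipy, OpenCV 4.12 (cv2) and the standard library are available. Lean on these libraries where they do the work, as an engineer would, in place of code of your own. Each camera call takes 0.05 s, during which the arm holds its last target. There are 200 camera calls.

## Working session

There is one attempt and no reset: what is moved stays moved. The work goes in short steps, each a Python script; the robot and the scene stay as the last script left them, time stands still between calls to the robot, and variables do not carry over. Pictures are saved under pics/ and viewed, at most 10 in all, crops included, and the job is handed in when it is done.

```bash
mkdir -p pics
cat > h.py <<'E'
import numpy as np, cv2
from cell import env
def cam(n):
    c=env.camera(n); R,_=cv2.Rodrigues(np.array(c["rvec"],float)); c["R"]=R; c["t"]=np.array(c["tvec"],float).ravel(); return c
def cloud(c):
    z=c["range_z"].astype(float); v,u=np.mgrid[:400,:640]
    P=np.dstack([(u-c["cx"])/c["fx"]*z,(v-c["cy"])/c["fy"]*z,z])
    W=(P-c["t"])@c["R"]; W[z==0]=np.nan; return W
E
python3 - <<'E'
from h import *
for n in ["top","side"]:
    c=cam(n); cv2.imwrite(f"pics/{n}0.png",c["color"]); W=cloud(c)
    print(n,-c["R"].T@c["t"],c["fx"])
    for l in ["console","rcd","rcd_test","rcd_lever","mcb","mcb_handle","parts_bin","driver_stand"]:
        for d in env.look_for(n,l)[:2]:
            u,v=[int(round(x)) for x in d["box"][:2]]
            print(l,round(d["p"],2),np.round(d["box"]),np.round(W[min(v,399),min(u,639)]))
print(env.observe()["clock"],env.hold_point_z)
E
```

```text
top [ 493.94732559   51.59356424 1161.20921388] 517.0776039596454
console 0.77 [325. 210. 136. 113.] [nan nan nan]
rcd 0.75 [307. 223.  43.  21.] [525.  76. 110.]
rcd_lever 0.56 [311. 224.  10.   8.] [523.  68. 103.]
mcb 0.94 [348. 221.  34.  24.] [528.  -8.  96.]
mcb_handle 0.71 [352. 220.  23.  12.] [530. -15. 110.]
mcb_handle 0.41 [455. 216.  50.  45.] [ 533. -226.  105.]
parts_bin 0.86 [213. 203.  60.  73.] [577. 286.  19.]
side [531.48198975 744.46331588 934.91798564] 387.2654589449312
console 0.6 [331. 208.  79. 103.] [548.  68. 100.]
rcd 0.64 [340. 216.  12.  26.] [522.  90.  94.]
rcd_lever 0.54 [342. 209.   6.   9.] [517.  64.  94.]
rcd_lever 0.48 [341. 184.   7.  15.] [523. -27.  96.]
mcb 0.58 [340. 190.  11.  20.] [525.   4. 105.]
mcb 0.54 [331. 209.  80.  96.] [548.  73. 102.]
parts_bin 0.65 [317. 292.  67.  59.] [572. 275.   2.]
driver_stand 0.91 [338. 140.  32.  52.] [ 540. -224.   94.]
0.9 154.70000000000002
```

View pics/top0.png

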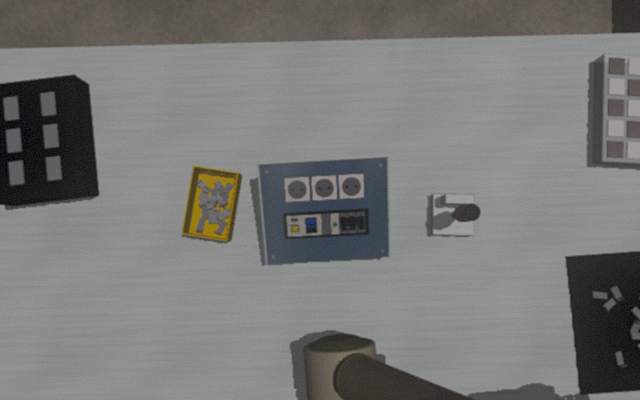

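View pics/side0.png

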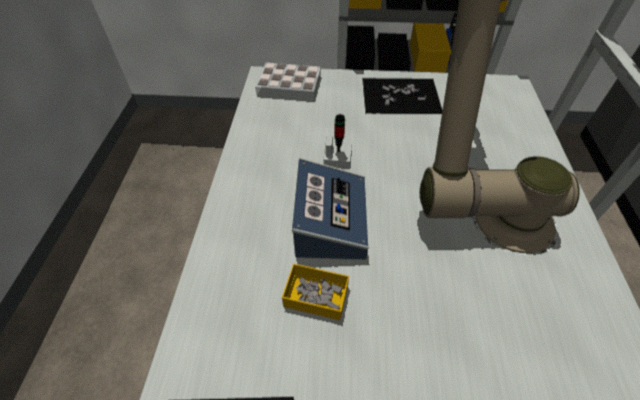

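The RCD is in the left place: yellow button near (295,228) and blue lever near (312,225) in the top view. The breaker is at right, near (352,221). Next I'll take a close look with the wrist camera, square to the face.

```bash
cat >> h.py <<'E'
a=np.radians(20)
def frames(yaw):
    c,s=np.cos(yaw),np.sin(yaw); Z=np.array([[c,-s,0],[s,c,0],[0,0,1]])
    F=Z@np.array([[np.cos(a),0,-np.sin(a)],[0,1,0],[np.sin(a),0,np.cos(a)]]) # cols: upslope, left, out
    T=np.c_[F[:,1],F[:,0],-F[:,2]]; return F,T
E
python3 - <<'E'
from h import *
F,T=frames(0.0)
p=np.array([522,65,103])+F[:,2]*290
D=np.diag([-1,-1,1.])
q=[env.inverse_kinematics(p,T),env.inverse_kinematics(p,T@D)]
print(q)
q=[x for x in q if x is not None]
b=min(q,key=lambda x:abs(x[5]))
env.movej(b); env.set_gripper(0)
c=cam("wrist"); cv2.imwrite("pics/w0.png",c["color"]); W=cloud(c); np.savez("w0.npz",W=W,col=c["color"])
for l in ["rcd","rcd_test","rcd_lever","mcb","mcb_handle"]:
    for d in env.look_for("wrist",l)[:2]:
        u,v=[int(round(x)) for x in d["box"][:2]]
        print(l,round(d["p"],2),np.round(d["box"]),np.round(W[min(v,399),min(u,639)],1))
o=env.observe();print(o["clock"],o["position"],o["tcp_rot"],o["ft_force"],o["grip_width"], -c["R"].T@c["t"])
E
```

```text
[array([-0.13514688,  0.14968875,  1.7362377 ,  0.05838561,  0.91036047,
       -0.16292945]), None]
rcd 0.89 [308. 167.  49.  80.] [519.   86.8  91.6]
rcd_test 0.55 [307. 150.  12.  14.] [515.7 103.8  98.6]
rcd_lever 0.66 [318. 187.  32.  24.] [523.1  71.3 107.2]
rcd_lever 0.15 [347.  16. 127.  33.] [591.6 233.5  13.6]
mcb 0.97 [313. 233.  44.  25.] [522.5  20.8  95.5]
mcb 0.65 [315. 341.  11.  14.] [ 554.6 -195.4   15.8]
4.375 [422.80719595  65.02024187 375.502045  ] [[-4.03208476e-05  9.39702085e-01  3.41994138e-01]
 [ 9.99999999e-01  3.47189206e-05  2.25015712e-05]
 [ 9.27110600e-06  3.41994139e-01 -9.39702085e-01]] [ 0.72740434  0.69439311 -0.05368633] -0.3499510197630343 [431.90023193 144.69594529 345.92815218]
```

View pics/w0.png

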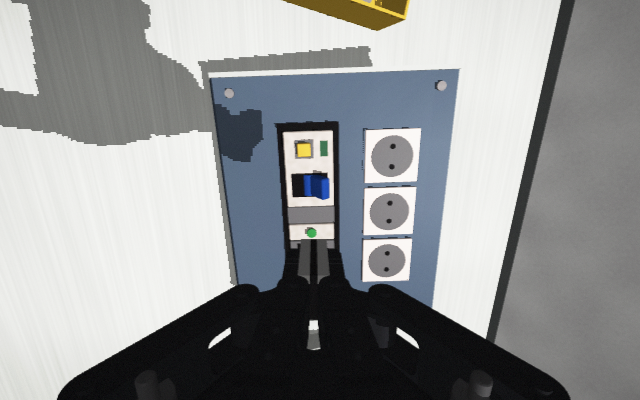

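The wrist view shows the yellow button at (304,150) and the blue lever, on, at about (317,187). The green lamp is at (311,232), and the fingers hide the breaker handle. Next: fit the face plane and yaw, then the button and lever points.

Run:
```python
from h import *
d=np.load("w0.npz"); W=d["W"]; col=d["col"]; hsv=cv2.cvtColor(col,cv2.COLOR_BGR2HSV)
m=np.zeros((400,640),bool); m[100:118,235:430]=1; m[120:270,345:358]=1; m[170:260,240:272]=1; m[120:270,424:432]=1
P=W[m]; P=P[~np.isnan(P[:,0])]
for _ in range(4):
    A=np.c_[P[:,:2],np.ones(len(P))]; k=np.linalg.lstsq(A,P[:,2],rcond=None)[0]; r=P[:,2]-A@k; P=P[abs(r)<max(1.5,2*r.std())]
print("plane",k,len(P),r.std(),"slope",np.degrees(np.arctan(np.hypot(*k[:2]))),"yaw",np.degrees(np.arctan2(k[1],k[0])))
def h(p): return (p[2]-k[:2]@p[:2]-k[2])*np.cos(a)
# console left edge line direction & socket centres
H,S,V=cv2.split(hsv)
def seg(lo,hi,box):
    mm=cv2.inRange(hsv,lo,hi)>0; b=np.zeros_like(mm); b[box[1]:box[3],box[0]:box[2]]=1; return mm&b
for n,mm in [("yellow",seg((20,120,150),(35,255,255),(285,135,325,165))),("blue",seg((110,150,60),(130,255,255),(285,168,340,205))),("green",seg((45,120,80),(80,255,255),(300,222,325,242)))]:
    v,u=np.nonzero(mm); p=np.nanmean(W[mm],0); print(n,len(u),u.min(),u.max(),v.min(),v.max(),p,h(p))
    if n=="blue":
        Q=W[mm]; hh=np.array([h(x) for x in Q]); print(np.nanpercentile(hh,[5,50,95]),"y",np.nanpercentile(Q[:,1],[2,98])); T=Q[hh>15]; print("high",T.mean(0),len(T))
# edges: console left(+y) edge and white block
w=cv2.inRange(hsv,(0,0,150),(180,60,255)); 
for n,b in [("rcd",(280,125,338,206)),("s1",(360,122,424,185)),("s2",(360,186,418,236)),("s3",(360,237,414,284))]:
    mm=np.zeros((400,640),np.uint8); mm[b[1]:b[3],b[0]:b[2]]=w[b[1]:b[3],b[0]:b[2]]
    c=max(cv2.findContours(mm,0,2)[0],key=cv2.contourArea); f=np.zeros_like(mm); cv2.drawContours(f,[cv2.convexHull(c)],-1,1,-1)
    Q=W[f>0]; Q=Q[~np.isnan(Q[:,0])]; r=cv2.minAreaRect(np.c_[Q[:,0]/np.cos(a),Q[:,1]].astype(np.float32)); print(n,Q.mean(0),r)
```

```text
plane [ 3.62309951e-01  1.35136907e-02 -1.02980409e+02] 9123 0.6428926062164694 slope 19.928714529370662 yaw 2.1360679751890035
yellow 177 297 310 143 156 [513.16730719 103.81496957  96.99139271] 11.88077462567185
blue 535 303 328 175 199 [522.31690555  71.26066858 103.31950829] 15.125583800266396
[ 6.87687984 15.6141881  23.01213247] y [61.14895924 80.21026598]
high [525.51902065  71.43517812 110.07646442] 275
green 58 307 315 229 236 [520.46489996  21.65564433  95.40067065] 8.944764388668036
rcd [518.88294171  86.4045795   94.47470176] ((553.1270141601562, 84.228271484375), (46.44527816772461, 70.99874877929688), 0.6806483268737793)
s1 [593.89559706  96.89524527 116.59479447] ((634.1863403320312, 95.74459075927734), (58.95069885253906, 52.52923583984375), 0.4815027713775635)
s2 [595.25086119  42.31990342 116.47194447] ((635.49951171875, 40.54020309448242), (55.6358757019043, 53.25439453125), 2.1714446544647217)
s3 [596.50364325 -12.38761791 116.2816698 ] ((636.4345092773438, -14.344505310058594), (53.17207336425781, 53.69473648071289), 3.0595526695251465)
```

```bash
cat >> h.py <<'E'
F,T=frames(np.radians(1.4))
BTN=np.array([513.3,103.8,97.1])
ORG=BTN-12*F[:,2]+4*F[:,0]-20*F[:,1]      # rcd origin
def tcp(s,l,o): return ORG+F@np.array([s,l,o])-T[:,2]*173   # fingertip at (upslope,left,out) of rcd
def force(): return F.T@env.observe()["ft_force"]
E
python3 - <<'E'
from h import *
print(ORG)
env.goto(tcp(-4,20,32),T); env.servo_line(tcp(-4,20,16),v=60); env.hold(.2); f0=force(); print("f0",f0,env.observe()["clock"])
o=16
while o>5.5:
    o-=.6; env.servo_line(tcp(-4,20,o),v=20); f=force()-f0; print(round(o,1),np.round(f,1),end="; ")
    if f[2]>7: break
env.hold(.15); print(force()-f0, env.observe()["clock"])
env.servo_line(tcp(-4,20,60),v=120)
c=cam("wrist"); cv2.imwrite("pics/w1.png",c["color"]); np.savez("w1.npz",W=cloud(c),col=c["color"]); print(env.observe()["clock"])
E
```

```text
[521.64930858  83.99808072  87.19176912]
f0 [-0.01484375 -0.49935135 -0.23195436] 5.5
15.4 [0.1 0.8 1. ]; 14.8 [-0.7  0.2  0.5]; 14.2 [ 0.3  0.4 -0.4]; 13.6 [0.6 1.1 0.4]; 13.0 [-0.5  0.1  0.6]; 12.4 [-0.1  0.8  2.1]; 11.8 [-0.5  1.3  3.5]; 11.2 [-0.3  0.7  3.1]; 10.6 [0.2 1.  2.1]; 10.0 [0.6 0.2 3. ]; 9.4 [1.4 1.  2.8]; 8.8 [0.7 1.8 4.3]; 8.2 [-0.1  1.1  3.8]; 7.6 [0.2 1.  4. ]; 7.0 [-1.3  1.7 10.7]; [-0.6247073   0.78521294 11.88174224] 9.4
10.0417
```

View pics/w1.png

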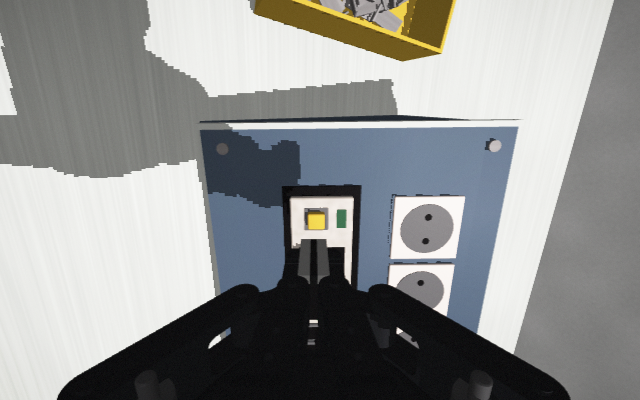

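The button reads as expected: contact at 12 mm and its stop at 7 mm. The picture shows it released at (316,219), and the lever's blue is gone from its up position. Next I'll lift the lever from the down-slope side with closed fingertips.

Run:
```python
from h import *
env.servo_line(tcp(-42,-14,45),ori=T,v=150); env.servo_line(tcp(-42,-14,14),v=80); env.hold(.2); f0=force(); print("f0",f0,env.observe()["clock"])
env.servo_line(tcp(-32,-14,14),v=40)
s=-32; hit=False
while s<6:
    s+=1; env.servo_line(tcp(s,-14,14),v=25); f=force()-f0; print(s,np.round(f,1),end="; ")
    if -f[0]>(14 if s<-14 else 18): hit=True; break
env.hold(.2); print(hit,force()-f0,env.observe()["clock"])
c=cam("side"); cv2.imwrite("pics/s1.png",cv2.resize(c["color"][150:270,270:430],(800,600),interpolation=2))
```

```text
f0 [ 0.38993967 -0.5393163  -0.04276551] 11.2917
-31 [-1.2  0.4  0.5]; -30 [ 0.3  0.6 -0.4]; -29 [-0.6 -0.6 -0.5]; -28 [-0.4  0.4 -0. ]; -27 [-0.2  0.1 -0.6]; -26 [-0.1  0.4  0.2]; -25 [-2.3  0.3  0.4]; -24 [-5.5 -1.3  2.7]; -23 [-7.8 -0.9  6.4]; -22 [-8.7 -2.  11.3]; -21 [-11.   -1.8  15.2]; -20 [-13.5  -2.3  19.7]; -19 [-4.9  0.8  6.4]; -18 [-4.4  0.5  1.8]; -17 [-3.5  1.1  1.5]; -16 [-2.5  0.2  1.9]; -15 [-2.6  1.3  0.4]; -14 [-3.1  1.3  2.5]; -13 [-4.   1.7  2.4]; -12 [-3.3  1.1  3.3]; -11 [-3.9  0.6  2. ]; -10 [-3.5  2.2  2.7]; -9 [-3.5  2.   1.1]; -8 [-3.6  1.5 -0.4]; -7 [-3.3  0.3  0.1]; -6 [-3.8 -0.1 -0.6]; -5 [-4.8  0.6 -0.1]; -4 [-3.7  0.3  0.3]; -3 [-4.2  1.1  0.4]; -2 [-4.6  0.8  0.2]; -1 [-3.5  0.5 -0.1]; 0 [-4.1  0.2  1.2]; 1 [-4.4  1.2  1.1]; 2 [-4.6  0.8  1.6]; 3 [-7.6 -0.6  2.8]; 4 [-10.8  -1.7   5. ]; 5 [-13.9  -2.2   6.2]; 6 [-16.8  -3.    9.6]; False [-16.69120386  -2.5635315    8.65480847] 21.3917
```

View pics/s1.png

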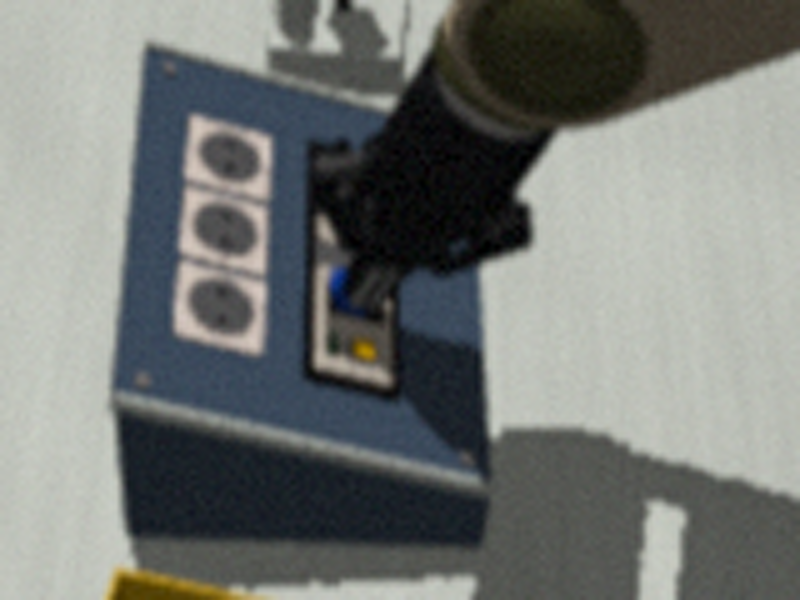

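Run:
```python
from h import *
env.servo_line(tcp(-20,-14,14.5),v=80); print("f",force()); env.servo_line(tcp(-45,-14,20),v=120); env.servo_line(tcp(-60,-14,130),v=200)
c=cam("wrist"); W=cloud(c); cv2.imwrite("pics/w2.png",c["color"]); print(env.observe()["clock"])
hsv=cv2.cvtColor(c["color"],cv2.COLOR_BGR2HSV); m=(cv2.inRange(hsv,(110,150,60),(130,255,255))>0)
Q=(W[m]-ORG)@F; Q=Q[(abs(Q[:,0])<30)&(abs(Q[:,1]+14)<14)]; print(len(Q),Q[Q[:,2]>15].mean(0),np.percentile(Q,[5,95],axis=0))
k=np.load("w0.npz"); m=cv2.inRange(cv2.cvtColor(k["col"],cv2.COLOR_BGR2HSV),(110,150,60),(130,255,255))>0
Q=(k["W"][m]-ORG)@F; Q=Q[(abs(Q[:,0])<30)&(abs(Q[:,1]+14)<14)]; print("before",len(Q),Q[Q[:,2]>15].mean(0),np.percentile(Q,[5,95],axis=0))
```

```text
f [-0.45765456 -0.34480451 -0.21320006]
23.0417
605 [ 10.50317315 -12.74401011  19.93761261] [[ -4.48093012 -21.97019875   6.93123822]
 [ 15.29822639  -4.27500318  22.58482393]]
before 532 [ 11.19620307 -12.62522353  20.30602026] [[ -4.43974882 -22.01689086   6.7882362 ]
 [ 15.90785087  -4.05367998  22.92394482]]
```

View pics/w2.png

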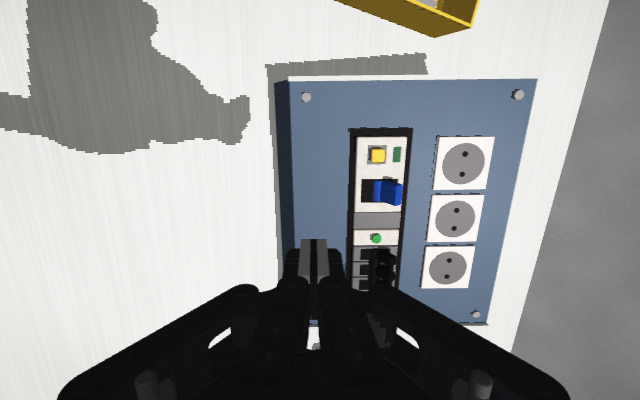

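The lever at (388,191) is up and latched, back where it stood before the test to within 1 mm. The button at (377,155) is out, the breaker handle at (383,265) is still up with its lamp at (376,238) green, and the arm is clear.

```bash
python3 -c "
from h import *
print(env.job_done())"
```

```text
the job is handed in; nothing more can be done
None
```

I pressed the RCD's test button to its stop and the lever tripped, then lifted the lever until it latched on with the button released; the breaker was left on, the bin and stand were not touched, and the job was handed in at about 23 s of the 34 s allowed.

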